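# Fetch the padlock from the lidded tub

## Robot

A 7-joint arm with a two-finger parallel gripper is mounted at the origin on the work surface. World frame = base frame: x ahead of the robot, y to its left, z up, the work surface at z = 0. Lengths are in m, angles in rad, forces in N, time in s.
With the tool pointing down it reaches from about 0.425 to 0.875 m from the base axis. Payload 9.9 kg.
Tool frame: the origin (TCP) lies on the centre line of the jaws, within the pads' length; the fingertips stand 22 mm ahead of it and the grasp point (between the pads) lies 3 mm ahead of it; z points along the fingers, y is the direction in which the jaws open and shut (so a half turn about z gives the same grasp; the last joint's range is limited). The gripper opens to 85 mm and grips with 20 to 120 N. Pads are 22 mm wide; open, the fingers measure 114 mm over their backs; the gripper's body (76 mm by 85 mm) begins 54 mm behind the grasp point. The pads swing forward as they close: fully open they stand 13 mm farther back than shut.
Start: joints at [1.103, 0.576, 0.025, 1.437, -0.015, 1.129, -0.057], TCP at [0.253, -0.626, 0.23] pointing down, gripper open.
Joint ranges: [-2.76, 2.76], [-0.34, 2.15], [-1.52, 1.57], [0.19, 2.46], [-1.09, 4.23], [0.17, 1.99], [-2.82, 2.82]. Speed limits (rad/s): [2.22, 2.22, 3.01, 3.01, 3.14, 3.14, 3.14].

## Interface

Orientations are given as a unit quaternion [w, x, y, z].
In Python, from cell import r, eyes gives the robot as it stands.
- The arm moves only by the tool play_rows, never from a script. Its arguments are lists of equal length, an entry for each row: "offset": the shift along the tool's x, y, z in units of 40 mm (1.0 is 40 mm), a list of three; "twist": the turn about the tool's z in units of 8 degrees (1.0 is 8 degrees); "jaw": the finger opening in mm, from 0 to 85.4. A call has 1 to 5 rows; each row shifts and turns the commanded pose from where the row before left it, along the tool's axes as they then stand; what a row does not reach is not made up. A row lasts 1/8 s, in which the tool goes at most 62.5 mm and 10.7 degrees, less where a joint would pass 70% of its speed; a pose out of reach is approached as far as the arm can. A call is refused whole if a number of a shift passes 1 or a number of a turn 1, either way. A call with a gripper value outside its range is refused whole. The fingers move at their own pace and stop on an object; the grip force is fixed at half the most. Time passes only in rows, so rows that do not move let the fingers close. It gives the time, the measured TCP pose, the force and the opening at its end, in the units of the state.
- r.state(): the state, without advancing time (a new reading comes with each control period).
- eyes.grab_frame(name): name is "scene" or "top"; returns (picture, depth): 480x640x3 uint8, blue, green, red; 480x640 float32, m along the optical axis (not along the pixel's ray), 0 where there is no reading.
- eyes.camera_model(name): a dict with "fx", "fy", "cx", "cy" (pixels), "k1" (the pictures are not rectified: a ray, as slopes to the right and down, at radius r is drawn at 1 + k1 r^2 times it, then the intrinsics apply), "view" (4x4, takes a point from world to camera coordinates). Camera axes: x right, y down, z forward; pixel columns grow to the right and rows downward; lengths in m; the calibration is good to about 2 mm. A picture is of the moment at which its call begins. camera_model takes no time and is no camera call.
- r.job_done(): hands the job in, once; it reports no verdict.
Trained networks look in the newest picture that a camera, given by its name, has taken for a name from the list of things; names that differ only in an ending like _2 or _b are one class to them, and where a whole thing is asked for, a point or a joint stands for the part that bears it (a point fixed in the world has none). Each returns a list of dicts, best first, with "p" (0 to 1); they miss things now and then, are a little off and sometimes report something else, mostly with a low value. They report only what shows in the picture. A call takes as long as a camera call. They do not tell look-alikes from the thing itself.
- eyes.outline_of(camera, label): "region" (480x640 bool, what is visible of it) and "rect" ([left, top, right, bottom] in pixels, round what is visible of it).
- eyes.tip_of(camera, label): "location" ([row, column] in pixels: a listed point, or the origin of a listed thing).
The state is a dict: "time_s": time; "joint_positions": joint angles; "joint_velocities": joint speeds; "tau": joint torques, N m; "tool_pos": TCP position; "tcp_rot": TCP orientation; "force": force on the tool from outside, world axes, zero at the start; "torque": the same for the moment, N m; "grip_width": finger opening in m.
Only numpy, scipy, OpenCV 4.12 (cv2) and the standard library are available. Lean on these libraries where they do the work, as an engineer would, in place of code of your own. Each camera call takes 0.05 s, during which the arm holds its last target.

## Task

Open the yellow-lidded tub: take the lid by its tab, tip it up until it slants clearly (some 15 degrees) with the opposite edge still resting on the tub, then lift it off and set it down, without dropping it, right way up and flat in the middle of the round green mat. Then lift the brass padlock out of that tub and set it down, without dropping it, standing upright in the red tray. Leave the blue-lidded tub closed and the other things on the bench where they are.

Things in the scene. Friction and masses are not known exactly. Their poses are not given: they have to be found in the camera images.
- tub: grey open tub fixed to the bench, 136 x 104 mm outside, 70 mm high, walls and floor 4 mm thick; origin: centre of its underside, x along the 136 mm side, z up. Starts closed by the yellow lid, whose tab is on the tub's -x side, and holds the brass padlock
- lid: yellow loose lid of the tub, 150 x 118 mm: a 4 mm plate (6 to 10 mm above the origin) with a 6 mm deep, 3 mm thick skirt all round; black tab at its -x edge. Origin: centre of the skirt's lower edge; z up, x along the 150 mm side. 0.08 to 0.17 kg. Rests on the rim, held by nothing: seated, its origin is 64 mm above the tub's, same axes, skirt outside the rim with 4 mm play
- lid_tab (a point): middle of the top face of the yellow lid's upright black finger tab, which stands on the plate: 10 mm thick (along the lid's x), 40 mm wide (y), 30 mm tall; this point is at x = -69, y = 0, z = 40 mm in the lid
- lid_back (a point): middle of the yellow lid's edge farthest from the tab, at the skirt's lower outer edge (x = +75 mm, z = 0 in the lid)
- padlock: brass padlock standing shackle up on the tub's floor, hidden until the lid is off: body 28 mm thick (x) x 50 mm wide (y) x 42 mm high, steel shackle of 8 mm rod in the y-z plane, 40 mm wide, up to 64 mm above the base; origin: centre of its underside, z up; 0.24 to 0.36 kg. Its x is roughly along the tub's x
- mat: round green mat fixed to the bench, 190 mm diameter, 4 mm thick; origin: centre of its underside
- tray: red open tray fixed to the bench, 120 x 120 mm, 18 mm high, walls and floor 4 mm thick; origin: centre of its underside, sides along its x and y
- other_tub: grey tub like the first, fixed, closed by the blue lid: leave alone. Origin as for the tub
- other_lid: blue lid, 150 x 118 mm: a 4 mm plate (6 to 10 mm above the origin) with a 6 mm deep, 3 mm thick skirt all round; black tab at its -x edge. Origin: centre of the skirt's lower edge; z up, x along the 150 mm side. Tab as on the yellow lid. Leave alone
- can: white spray can with a blue band, standing, 52 mm diameter, 150 mm tall; a bystander. Origin: centre of its underside
- jar: amber glass jar with a steel cap, standing, 60 mm diameter, 85 mm tall; a bystander. Origin: centre of its underside
- steel_padlock: grey steel padlock, standing shackle up, same shape as the brass one; a bystander. Origin: centre of its underside
- screwdriver: green-handled screwdriver lying flat, 190 mm long along its x axis, about 30 mm high; a bystander. Origin: centre of its underside
- tape: black ring-shaped roll lying flat, 72 mm diameter, 24 mm high; a bystander. Origin: centre of its underside
- brush: wooden-handled brush lying flat, 150 mm long along its x axis, about 30 mm high; a bystander. Origin: centre of its underside
Things that resemble listed ones, but are neither listed nor needed, are in the scene too. Of the things that look like the lid, the smallest one is meant.

How it is judged:
On the way, in this order (a step that is already met when the one before it is completed fails the run):
1. the yellow lid is tipped up by more than 12 degrees, its edge opposite the tab still on the tub (that edge raised less than 10 mm) (angle between lid's own z axis and vertical above 0.21 rad and z of lid_back in the frame of tub between 0.045 and 0.074 m and horizontal distance between lid_back and tub below 0.095 m and height (world z) of lid_tab above 0.115 m), for 0.1 s.
2. the lid lies flat in the middle of the mat while still held by the fingers (set down, not dropped) (horizontal distance between lid and mat below 0.035 m and z of lid in the frame of mat between -0.002 and 0.01 m and angle between lid's own z axis and vertical below 0.1 rad and contact force between the fingers and lid above 0.5 N), for 0.05 s.
3. the padlock has been lifted out of the tub (z of padlock in the frame of tub above 0.075 m), for 0.05 s.
4. the padlock stands in the tray while still held by the fingers (set down, not dropped) (x of padlock in the frame of tray between -0.045 and 0.045 m and y of padlock in the frame of tray between -0.045 and 0.045 m and z of padlock in the frame of tray between 0 and 0.01 m and angle between padlock's own z axis and vertical below 0.12 rad and contact force between the fingers and padlock above 0.5 N), for 0.05 s.
At the end, for the whole second after the job is handed in: The yellow lid lies released and still, right way up and flat (within 6 degrees) on the green mat, its centre within 35 mm of the mat's; the brass padlock stands released, still and upright (within 7 degrees) on the red tray's floor, its centre within 45 mm of the tray's along each side (horizontal distance between lid and mat below 0.035 m and z of lid in the frame of mat between -0.002 and 0.01 m and angle between lid's own z axis and vertical below 0.1 rad and x of padlock in the frame of tray between -0.045 and 0.045 m and y of padlock in the frame of tray between -0.045 and 0.045 m and z of padlock in the frame of tray between 0 and 0.01 m and angle between padlock's own z axis and vertical below 0.12 rad and linear speed of each of lid, padlock below 0.02 m/s); the robot touches nothing.
It fails at once if the can, jar or steel padlock is moved more than 30 mm or tipped over (distance of any of can, jar, steel_padlock from where it was at the start of the episode above 0.03 m or angle between any of can, jar, steel_padlock's own z axis and vertical above 0.5 rad).
It fails at once if the screwdriver, tape or brush is moved more than 30 mm (distance of any of screwdriver, tape, brush from where it was at the start of the episode above 0.03 m).
It fails at once if the blue lid is moved more than 10 mm or tipped (distance of other_lid from where it was at the start of the episode above 0.01 m or angle between other_lid's own z axis and vertical above 0.12 rad).
It also fails if it takes over 70 s, if anything falls off the work surface, if the arm or the gripper's body presses on something with over 40 N, if the wrist force passes 120 N, or if a joint passes its speed limit or range.

## Working session

There is one attempt and no reset: what is moved stays moved. The work goes in short steps, Python scripts to look and compute and a tool call to move; the robot and the scene stay as the last step left them, time stands still between calls to the robot, and variables do not carry over. Pictures are saved under pics/ and viewed, and the job is handed in when it is done.

Besides the shell and the picture viewer there is one more tool, called after "Call:" in YAML: its name, and indented under it one key for each argument. play_rows: Moves the arm, as the interface text tells. Its arguments: {"type":"object","properties":{"offset":{"type":"array","items":{"type":"array","items":{"type":"number"}}},"twist":{"type":"array","items":{"type":"number"}},"jaw":{"type":"array","items":{"type":"number"}}},"required":["offset","twist","jaw"]}

```bash
ls; mkdir -p pics
python3 - <<'E'
from cell import r, eyes
import cv2, numpy as np
s=r.state(); print({k:np.round(v,3).tolist() for k,v in s.items()})
for n in("scene","top"):
    im,d=eyes.grab_frame(n); cv2.imwrite(f"pics/{n}0.png",im); np.save(f"pics/{n}0.npy",d)
    m=eyes.camera_model(n); print(n,{k:np.round(v,4).tolist() for k,v in m.items()}, (d>0).mean())
E
```

```text
pics
{'time_s': 0.0, 'joint_positions': [1.103, 0.577, 0.025, 1.438, -0.015, 1.129, -0.057], 'joint_velocities': [-0.002, 0.001, -0.002, -0.0, 0.001, -0.0, -0.001], 'tau': [-0.001, -76.575, 2.25, -28.596, 0.015, 0.013, -0.0], 'tool_pos': [0.253, -0.625, 0.229], 'tcp_rot': [-0.001, 0.982, 0.191, -0.0], 'force': [-0.033, 0.735, -0.67], 'torque': [0.071, 0.034, -0.002], 'grip_width': 0.085}
scene {'fx': 547.0208, 'fy': 547.0208, 'cx': 329.2743, 'cy': 238.5493, 'k1': -0.0859, 'view': [[0.1038, 0.9946, -0.0084, -0.0448], [0.7848, -0.0871, -0.6135, -0.3116], [-0.6109, 0.0571, -0.7896, 1.6411], [0.0, 0.0, 0.0, 1.0]]} 0.9962337239583333
top {'fx': 508.0647, 'fy': 508.0647, 'cx': 311.7853, 'cy': 243.1089, 'k1': -0.1365, 'view': [[-0.0098, -0.9998, -0.0198, -0.0039], [-0.9902, 0.0124, -0.1389, 0.4562], [0.1392, 0.0183, -0.9901, 1.0965], [0.0, 0.0, 0.0, 1.0]]} 0.9959375
```

View pics/scene0.png

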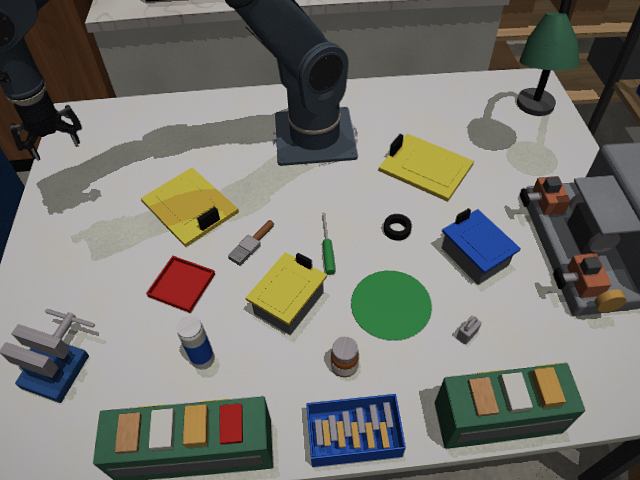

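View pics/top0.png

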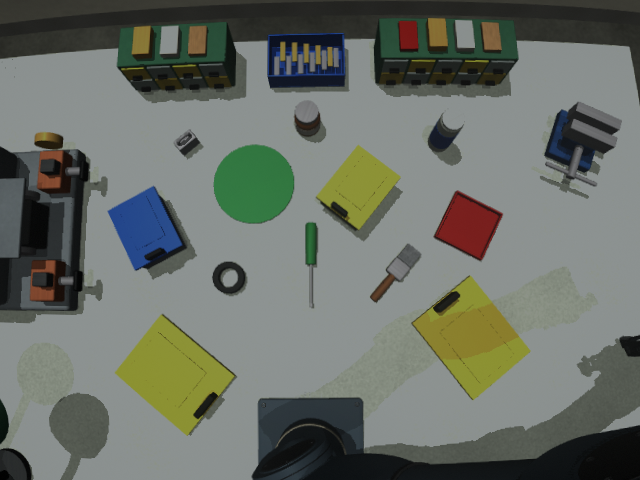

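Three yellow lid-like things are in scene (190,205), (425,165) and (287,285), which are top (470,337), (177,375) and (358,188). The one at scene (287,285) / top (358,188) is the smallest and the only one sitting on a grey tub, so it should be the one meant. I'll confirm it in a crop and measure.

```bash
cat > h.py <<'E'
import numpy as np, cv2
from cell import r, eyes
def world(cam, d, mask=None, pts=None):
    m=eyes.camera_model(cam)
    if pts is None:
        v,u=np.nonzero(mask&(d>0))
    else:
        v,u=np.array(pts).T
    z=d[v,u]
    K=np.array([[m['fx'],0,m['cx']],[0,m['fy'],m['cy']],[0,0,1]])
    n=cv2.undistortPoints(np.stack([u,v],1).astype(np.float64)[:,None],K,np.array([m['k1'],0,0,0,0.]))[:,0]
    P=np.c_[n*z[:,None],z]; V=np.array(m['view']); 
    return (P-V[:3,3])@V[:3,:3]
def ray(cam,v,u):
    m=eyes.camera_model(cam)
    K=np.array([[m['fx'],0,m['cx']],[0,m['fy'],m['cy']],[0,0,1]])
    n=cv2.undistortPoints(np.array([[[u,v]]],float),K,np.array([m['k1'],0,0,0,0.]))[0,0]
    V=np.array(m['view']);R=V[:3,:3]
    return -R.T@V[:3,3], R.T@np.array([*n,1.])
def atz(cam,v,u,z):
    c,d=ray(cam,v,u); return c+d*(z-c[2])/d[2]
def tri(p):  # list of (cam,v,u)
    A=np.zeros((3,3));b=np.zeros(3);
    L=[ray(*q) for q in p]
    for c,d in L:
        d=d/np.linalg.norm(d);M=np.eye(3)-np.outer(d,d);A+=M;b+=M@c
    x=np.linalg.solve(A,b); return x,[np.linalg.norm(np.cross(x-c,d/np.linalg.norm(d))) for c,d in L]
def proj(cam,P):
    m=eyes.camera_model(cam);V=np.array(m['view']);p=V[:3,:3]@P+V[:3,3];a=p[:2]/p[2];a=a*(1+m['k1']*(a@a))
    return m['fx']*a[0]+m['cx'],m['fy']*a[1]+m['cy']
def rect(P):
    (c,s,a)=cv2.minAreaRect((P[:,:2]*1000).astype(np.float32)); return np.round(c,1),np.round(s,1),round(a,1)
E
python3 - <<'E'
from h import *
for cam in("scene","top"):
    im,d=eyes.grab_frame(cam)
    for l in["lid","lid_tab","tub","mat","tray","other_lid","can","jar","steel_padlock","screwdriver","tape","brush"]:
        if l!="lid_tab":
          for o in eyes.outline_of(cam,l):
            if o['p']<.3: continue
            P=world(cam,d,o['region'])
            print(cam,l,round(o['p'],2),np.round(o['rect']).tolist(),'med',np.round(np.median(P,0),3),'z',np.round(np.percentile(P[:,2],[5,50,95]),3),rect(P))
        if l in("lid","lid_tab","mat","tray"):
          for t in eyes.tip_of(cam,l):
            if t['p']>.2: print('  tip',cam,l,round(t['p'],2),np.round(t['location'],1), )
    f={'scene':(slice(230,350),slice(220,350)),'top':(slice(130,250),slice(300,430))}[cam]
    cv2.imwrite(f"pics/crop_{cam}.png",cv2.resize(im[f],None,fx=4,fy=4,interpolation=cv2.INTER_CUBIC))
E
```

```text
scene lid 0.85 [248.0, 252.0, 323.0, 325.0] med [ 0.579 -0.11   0.072] z [0.068 0.072 0.077] (array([ 562.8, -109.5]), array([163.9, 188.7]), 39.4)
scene lid 0.71 [141.0, 171.0, 237.0, 246.0] med [ 0.256 -0.358  0.013] z [0.007 0.013 0.037] (array([ 244.9, -360.6]), array([224.6, 174.7]), 37.8)
scene lid 0.64 [377.0, 134.0, 472.0, 200.0] med [0.177 0.3   0.012] z [0.006 0.012 0.019] (array([162.7, 304.6]), array([228.5, 191.2]), 50.8)
  tip scene lid 0.86 [286.2 286.3]
  tip scene lid 0.68 [207.  187.3]
  tip scene lid 0.56 [164.7 423.1]
  tip scene lid_tab 0.7 [139.4 398.8]
  tip scene lid_tab 0.59 [258.3 301.5]
  tip scene lid_tab 0.58 [212.5 206.9]
scene tub 0.76 [255.0, 281.0, 320.0, 333.0] med [ 0.62  -0.104  0.021] z [-0.001  0.021  0.043] (array([ 579.4, -106.5]), array([112.6, 142.5]), 48.6)
scene mat 0.79 [350.0, 271.0, 431.0, 340.0] med [0.611 0.126 0.001] z [-0.003  0.001  0.005] (array([606.1, 127.6]), array([185.8, 190.7]), 67.0)
  tip scene mat 0.79 [306.4 389.2]
scene tray 0.64 [150.0, 258.0, 213.0, 313.0] med [ 0.498 -0.369  0.002] z [-0.002  0.002  0.015] (array([ 49
[... 3305 characters left out ...]
32.0, 200.0, 156.0] med [0.696 0.28  0.04 ] z [0.008 0.04  0.061] (array([700.5, 283.5]), array([31.6, 50.3]), 39.2)
top screwdriver 0.96 [301.0, 224.0, 316.0, 307.0] med [ 0.446 -0.005  0.021] z [0.012 0.021 0.027] (array([410.7,  -2.7]), array([ 25.7, 186.3]), 89.4)
top tape 0.58 [214.0, 264.0, 246.0, 289.0] med [0.385 0.177 0.023] z [0.014 0.023 0.027] (array([384.3, 177.9]), array([65.6, 66.7]), 1.8)
top tape 0.54 [215.0, 144.0, 294.0, 225.0] med [0.602 0.126 0.003] z [-0.     0.003  0.007] (array([603.8, 126.9]), array([189.9, 186.8]), 38.2)
top brush 0.68 [371.0, 245.0, 421.0, 302.0] med [ 0.399 -0.202  0.018] z [0.014 0.018 0.023] (array([ 386.8, -191.8]), array([ 39.7, 148.2]), 50.4)
```

```bash
python3 -c "
import cv2,numpy as np
a=cv2.imread('pics/crop_scene.png');b=cv2.imread('pics/crop_top.png')
cv2.imwrite('pics/crop0.png',cv2.resize(np.hstack([a,b]),(800,369)))"
```

```text
(no output)
```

View pics/crop0.png

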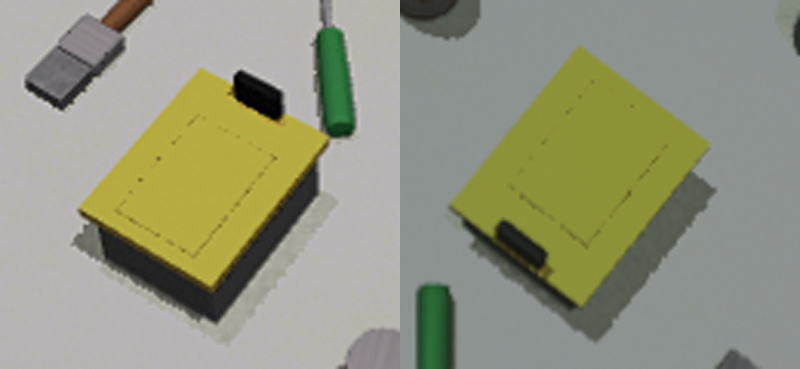

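The crop confirms it: the tubbed yellow lid, tab toward scene (301,258) / top (338,210). Next, precise fits of the lid, tab, mat and tray from both cameras.

```bash
python3 - <<'E'
from h import *
fr={c:eyes.grab_frame(c) for c in("scene","top")}
for c,(im,d) in fr.items():
    hsv=cv2.cvtColor(im,cv2.COLOR_BGR2HSV)
    full=np.ones(d.shape,bool); 
    P=np.full(d.shape+(3,),np.nan); ok=d>0; P[ok]=world(c,d,full)
    near=np.hypot(P[...,0]-.58,P[...,1]+.11)<.12
    pl=near&(hsv[...,0]>20)&(hsv[...,0]<35)&(hsv[...,1]>120)&(abs(P[...,2]-.074)<.008)
    n,lab,st,_=cv2.connectedComponentsWithStats(pl.astype(np.uint8)); pl=lab==1+st[1:,4].argmax()
    q=P[pl]; print(c,'plate',rect(q),np.median(q[:,2]),pl.sum())
    tb=near&(P[...,2]>.082)&(hsv[...,2]<70)
    q=P[tb]; print(c,'tab',tb.sum(),rect(q),q.min(0).round(3),q.max(0).round(3),q.mean(0).round(3))
    t=q[q[:,2]>.098]; print('  tabtop',len(t),t.mean(0).round(4), rect(t))
    tr=(hsv[...,1]>130)&((hsv[...,0]<8)|(hsv[...,0]>172))&(np.hypot(P[...,0]-.498,P[...,1]+.37)<.12)
    q=P[tr]; w=q[q[:,2]>.012]; print(c,'tray',rect(q),'rim',rect(w), np.percentile(q[:,2],[10,50,90]).round(3))
    g=(hsv[...,1]>120)&(abs(hsv[...,0].astype(int)-60)<15)&(np.hypot(P[...,0]-.604,P[...,1]-.127)<.13)
    q=P[g]; print(c,'mat',np.round(cv2.minEnclosingCircle((q[:,:2]*1000).astype(np.float32)),1) if 0 else cv2.minEnclosingCircle((q[:,:2]*1000).astype(np.float32)),rect(q),np.median(q[:,2]))
    np.savez(f'pics/{c}P.npz',P=P)
# stereo heights from network points
print('lid',tri([("scene",286.2,286.3),("top",185.7,357.1)]),'mat',tri([("scene",306.4,389.2),("top",184.4,256.2)]),'tray',tri([("scene",286,183.1),("top",226.3,466.7)]))
E
python3 - <<'E'
import cv2,numpy as np
im=cv2.imread('pics/top0.png')
cv2.imwrite('pics/tabtop.png',cv2.resize(im[190:230,315:365],None,fx=14,fy=14,interpolation=cv2.INTER_CUBIC))
im=cv2.imread('pics/scene0.png')
cv2.imwrite('pics/tabsc.png',cv2.resize(im[245:285,280:330],None,fx=14,fy=14,interpolation=cv2.INTER_CUBIC))
E
```

```text
scene plate (array([ 575.3, -111.6]), array([121.4, 153.9]), 50.9) 0.0718623793278256 2967
scene tab 129 (array([523.2, -67.5]), array([41.6, 12. ]), 47.3) [ 0.507 -0.085  0.082] [ 0.538 -0.051  0.106] [ 0.525 -0.067  0.095]
  tabtop 62 [ 0.5234 -0.0678  0.101 ] (array([523.1, -67.9]), array([40.7, 10.9]), 48.6)
scene tray (array([ 497. , -370.3]), array([131.8, 123.1]), 61.7) rim (array([ 499.6, -366.5]), array([122.2, 122.7]), 62.1) [-0.001  0.002  0.014]
scene mat ((604.6021728515625, 127.13044738769531), 95.45866394042969) (array([605.8, 126.4]), array([185.9, 186.1]), 30.9) 0.0012517574797655927
top plate (array([ 573. , -111.6]), array([117.7, 150.8]), 51.0) 0.07396542464784513 3484
top tab 120 (array([518.7, -68.3]), array([38.6, 10.5]), 49.8) [ 0.504 -0.085  0.083] [ 0.533 -0.051  0.108] [ 0.518 -0.068  0.1  ]
  tabtop 92 [ 0.5186 -0.0681  0.1032] (array([518.9, -68.1]), array([38.1, 10.3]), 50.1)
top tray (array([ 495.3, -368.9]), array([124.4, 121.3]), 62.0) rim (array([ 495.9, -367.1]), array([120.4, 120.8]), 61.8) [0.001 0.004 0.015]
top mat ((603.1141357421875, 127.06024932861328), 94.37310028076172) (array([603.1, 126.5]), array([184.9, 185.9]), 18.9) 0.003362299752372227
lid (array([ 0.57593397, -0.11063773,  0.07015983]), [np.float64(0.0008626486092636676), np.float64(0.0008626486092636536)]) mat (array([ 0.60438352,  0.12309429, -0.01375104]), [np.float64(0.0012015941742557026), np.float64(0.0012015941742557889)]) tray (array([ 0.4967417 , -0.3670499 , -0.00834298]), [np.float64(0.002158885858524685), np.float64(0.002158885858524529)])
```

View pics/tabtop.png

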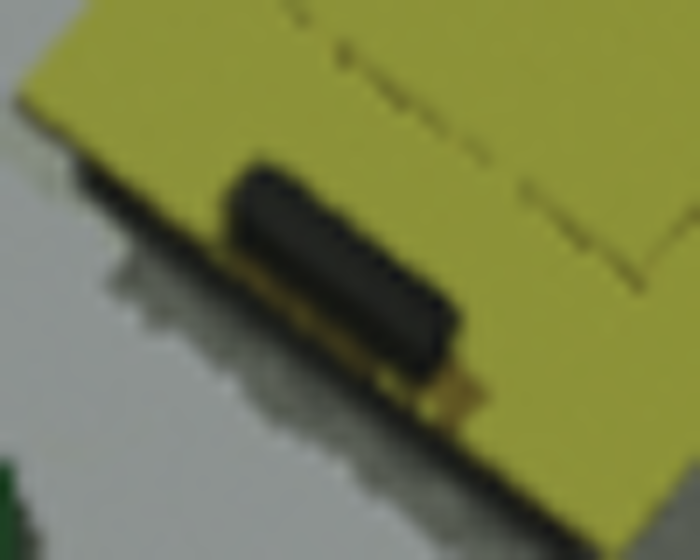

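View pics/tabsc.png

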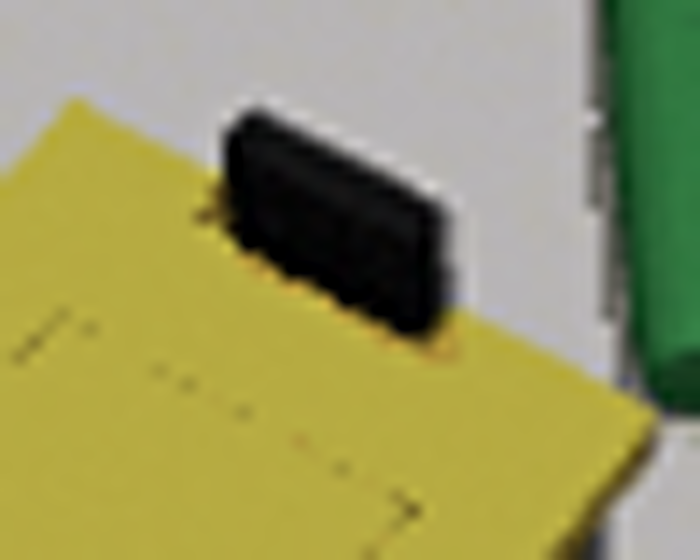

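The fits agree. Lid centre is about (0.574, -0.1115), with +x at -39°. Tab top is about (0.520, -0.068, 0.103) against an expected 0.104, plate height 0.074, mat (0.603, 0.127), and tray (0.496, -0.367) at 62°.

The tool can't tilt, so I'll grip the tab across its 40 mm width. That lets the lid pivot about the jaw axis.

Call:
play_rows:
  offset:
    - [1,-0.9,0]
    - [1,-0.9,0]
    - [1,-0.9,0]
    - [1,-0.9,0]
    - [1,-0.9,0]
  twist: [0,0,0,0,0]
  jaw: [60,60,60,60,60]

```text
time_s: 2.42
tool_pos: [0.3715, -0.3826, 0.2305]
tcp_rot: [0.0, 0.982, 0.191, 0.0]
force: [0.8, -1.3, 0.1]
grip_width: 0.0598
```

Call:
play_rows:
  offset:
    - [1,-0.9,0]
    - [1,-0.9,0]
    - [1,-0.9,0]
    - [1,-0.9,0]
    - [1,-0.9,0]
  twist: [0,0,0,0,0]
  jaw: [60,60,60,60,60]

```text
time_s: 3.05
tool_pos: [0.4896, -0.1408, 0.2305]
tcp_rot: [0.0, 0.982, 0.191, 0.0]
force: [1.0, -0.3, -1.0]
grip_width: 0.0596
```

Call:
play_rows:
  offset:
    - [0,0,0]
    - [0,0,0]
    - [0,0,0]
    - [0,0,0]
    - [0,0,0]
  twist: [-1,-1,-1,-1,-1]
  jaw: [60,60,60,60,60]

```text
time_s: 3.68
tool_pos: [0.4889, -0.1423, 0.2303]
tcp_rot: [0.0, 0.856, 0.517, 0.0]
force: [0.2, -0.7, 0.4]
grip_width: 0.0604
```

Call:
play_rows:
  offset:
    - [0,0,0]
    - [0,0,0]
    - [0,0,0]
    - [0,0,0]
    - [0,0,0]
  twist: [-1,-1,-1,-1,-1]
  jaw: [60,60,60,60,60]

```text
time_s: 4.3
tool_pos: [0.4889, -0.1424, 0.2303]
tcp_rot: [0.0, 0.628, 0.778, 0.0]
force: [-0.7, -0.3, -0.9]
grip_width: 0.0599
```

Call:
play_rows:
  offset:
    - [0,0,0]
    - [0,0,0]
    - [0,0,0]
    - [0,0,0]
    - [0,0,0]
  twist: [-1,-1,-1,-1,-1]
  jaw: [60,60,60,60,60]

```text
time_s: 4.92
tool_pos: [0.4889, -0.1424, 0.2303]
tcp_rot: [0.0, 0.324, 0.946, -0.0]
force: [0.4, 0.0, -0.5]
grip_width: 0.06
```

Call:
play_rows:
  offset:
    - [0.3,1,0.3]
    - [0.27,0.93,0.5]
    - [0,0,0.7]
    - [0,0,0]
    - [0,0,0]
  twist: [0.15,0,0,0,0]
  jaw: [60,60,60,60,60]

```text
time_s: 5.55
tool_pos: [0.5195, -0.0682, 0.171]
tcp_rot: [0.0, 0.336, 0.942, -0.0]
force: [0.4, -0.5, -0.4]
grip_width: 0.0599
```

Run:
```python
from h import *
ims=[]
for c,f in(("scene",(slice(170,350),slice(200,440))),("top",(slice(100,280),slice(250,490)))):
    im,d=eyes.grab_frame(c); ims.append(cv2.resize(im[f],(400,300),interpolation=cv2.INTER_CUBIC))
cv2.imwrite("pics/a1.png",np.hstack(ims)); s=r.state(); print(s['tool_pos'],s['tcp_rot'],s['joint_positions'])
```

```text
[ 0.51971449 -0.06832248  0.17131328] [8.55063484e-04 3.36052909e-01 9.41842717e-01 8.57059523e-05] [ 0.43140446  0.45842423 -0.56142175  1.90079069  0.31454249  0.8683242
  0.59643544]
```

View pics/a1.png

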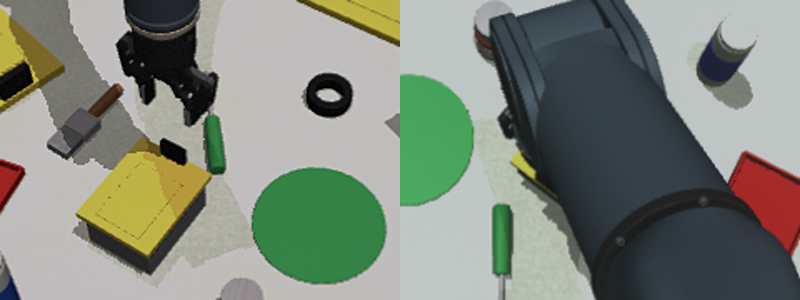

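The picture shows the gripper above and straddling the tab (crop pixel (172,150)), with the jaws in line with the tab's width. Now descending.

Call:
play_rows:
  offset:
    - [0,0,0.7]
    - [0,0,0.5]
    - [0,0,0.3]
    - [0,0,0.27]
    - [0,0,0]
  twist: [0,0,0,0,0]
  jaw: [60,60,60,60,60]

```text
time_s: 6.28
tool_pos: [0.5191, -0.0678, 0.0992]
tcp_rot: [-0.0, 0.336, 0.942, -0.0]
force: [0.6, -0.1, 0.6]
grip_width: 0.0601
```

Run:
```python
from h import *
im,d=eyes.grab_frame("scene")
cv2.imwrite("pics/a2.png",cv2.resize(im[170:320,220:420],(800,600),interpolation=cv2.INTER_CUBIC)); s=r.state(); print(s['tool_pos'],s['force'])
```

```text
[ 0.51932696 -0.06775868  0.09959687] [ 0.24501298 -0.24071753 -0.51952473]
```

View pics/a2.png

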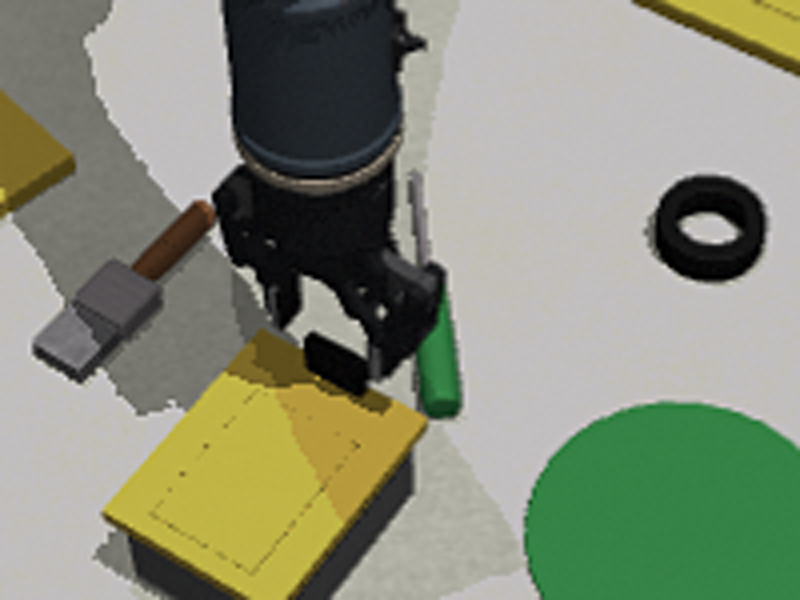

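The fingers straddle the tab in this view, near pixels (285,300) and (385,350), and clear the plate. I'll go slightly lower and close.

Call:
play_rows:
  offset:
    - [0,0,0.05]
    - [0,0,0]
    - [0,0,0]
    - [0,0,0]
    - [0,0,0]
  twist: [0,0,0,0,0]
  jaw: [46,42,30,30,30]

```text
time_s: 6.95
tool_pos: [0.5194, -0.0678, 0.0982]
tcp_rot: [0.0, 0.336, 0.942, -0.0]
force: [-2.5, -0.3, 8.2]
grip_width: 0.036
```

Run:
```python
from h import *
im,d=eyes.grab_frame("scene")
cv2.imwrite("pics/a3.png",cv2.resize(im[170:320,220:420],(800,600),interpolation=cv2.INTER_CUBIC)); s=r.state(); print(s['tool_pos'],s['force'],s['torque'],s['grip_width'])
```

```text
[ 0.51939625 -0.06772596  0.09820911] [-2.87974087  0.57771519  8.78597962] [ 0.01381465  0.46762129 -0.00271007] 0.036563417788456724
```

View pics/a3.png

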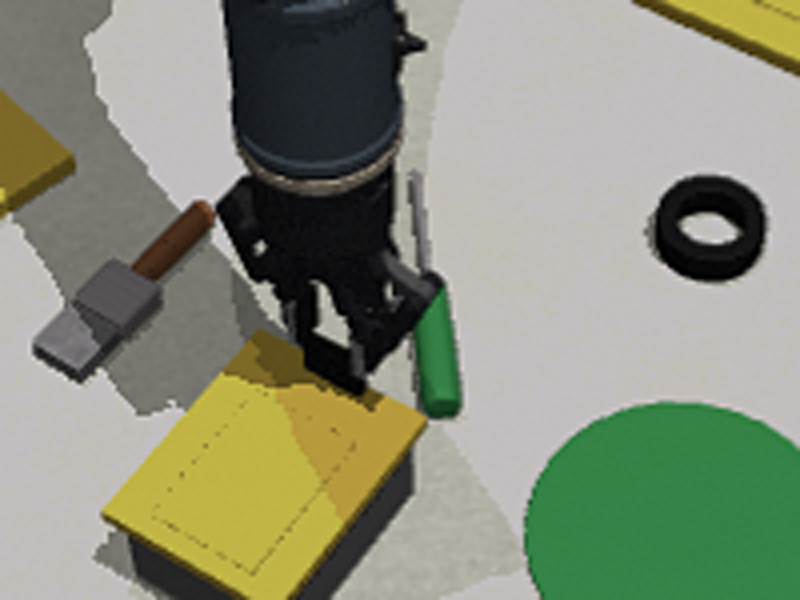

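Call:
play_rows:
  offset:
    - [-0.07,0,-0.3]
    - [-0.09,0,-0.29]
    - [-0.12,0,-0.28]
    - [0,0,0]
    - [0,0,0]
  twist: [0,0,0,0,0]
  jaw: [30,30,30,30,30]

```text
time_s: 7.62
tool_pos: [0.5276, -0.0749, 0.132]
tcp_rot: [-0.0, 0.336, 0.942, -0.0]
force: [0.3, -0.4, -1.2]
grip_width: 0.0361
```

```bash
cat > lidfit.py <<'E'
from h import *
import sys
def lidfit(c,center,rad=.14,lo=.01,name=None):
    im,d=eyes.grab_frame(c)
    hsv=cv2.cvtColor(im,cv2.COLOR_BGR2HSV)
    P=np.full(d.shape+(3,),np.nan); P[d>0]=world(c,d,np.ones(d.shape,bool))
    m=(np.hypot(P[...,0]-center[0],P[...,1]-center[1])<rad)&(hsv[...,0]>18)&(hsv[...,0]<35)&(hsv[...,1]>120)&(P[...,2]>lo)
    q=P[m]
    for _ in range(4):
        mu=q.mean(0);n=np.linalg.svd(q-mu,full_matrices=False)[2][2];n*=np.sign(n[2])
        e=abs((q-mu)@n); q=q[e<max(.003,1.5*np.median(e))]
    print(c,'n',len(q),'tilt',np.degrees(np.arccos(n[2])).round(1),'normal',n.round(3),'mean',mu.round(4),'z',np.percentile(q[:,2],[1,99]).round(3))
    # in-plane extents along heading
    return im,P,q,n
E
python3 - <<'E'
from lidfit import *
im,P,q,n=lidfit("scene",(.574,-.1115))
cv2.imwrite("pics/a4.png",cv2.resize(im[170:320,220:420],(800,600),interpolation=cv2.INTER_CUBIC)); s=r.state(); print(s['tool_pos'],s['force'],s['torque'],s['grip_width'])
E
```

```text
scene n 2592 tilt 6.8 normal [ 0.095 -0.07   0.993] mean [ 0.5845 -0.1168  0.0969] z [0.087 0.107]
[ 0.5274897  -0.07481617  0.1318682 ] [-0.18545145  0.41476736 -1.21541693] [ 0.06553903  0.07939276 -0.02819147] 0.036064294549630574
```

View pics/a4.png

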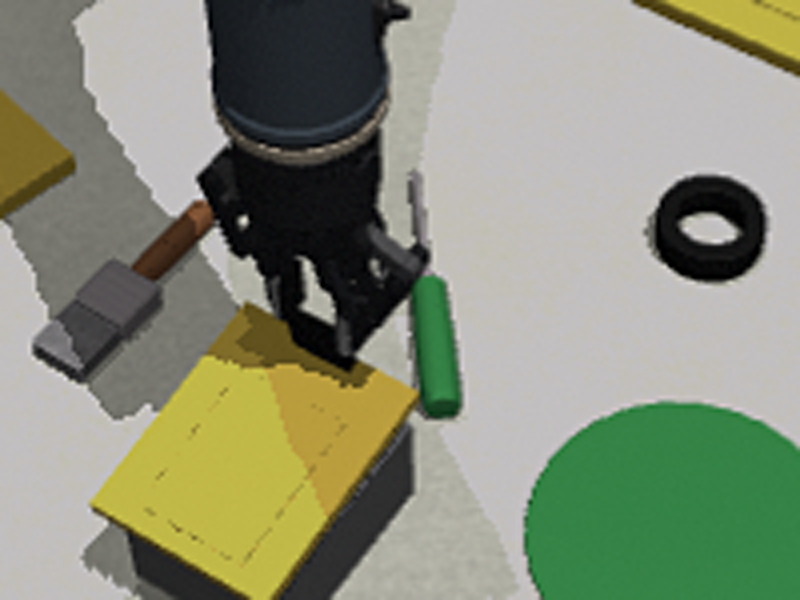

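The grip's torsional friction holds the lid: tilt is 6.8°, and its far edge sits about 13 mm clear of the rim. I'll lower a little and ease the jaw opening so the lid pivots in the grip.

Call:
play_rows:
  offset:
    - [0.05,0,0.2]
    - [0,0,0]
    - [0,0,0]
  twist: [0,0,0]
  jaw: [30,35,36]

```text
time_s: 8.05
tool_pos: [0.5262, -0.0734, 0.1239]
tcp_rot: [-0.0, 0.335, 0.942, -0.0]
force: [0.0, -0.4, -0.4]
grip_width: 0.0359
```

Run:
```python
from lidfit import *
im,P,q,n=lidfit("scene",(.574,-.1115))
s=r.state(); print(s['tool_pos'],s['force'],s['torque'],s['grip_width'])
```

```text
scene n 2584 tilt 6.4 normal [ 0.088 -0.069  0.994] mean [ 0.583  -0.1159  0.0893] z [0.08  0.099]
[ 0.5263055  -0.07347153  0.12409715] [ 0.18744455 -0.35740777 -1.55410143] [0.02312406 0.06645583 0.03187819] 0.03644465362288087
```

Call:
play_rows:
  offset:
    - [0,0,0]
    - [0,0,0]
  twist: [0,0]
  jaw: [37,37]

```text
time_s: 8.35
tool_pos: [0.5264, -0.0736, 0.1243]
tcp_rot: [0.0, 0.336, 0.942, 0.0]
force: [-0.2, 0.5, -1.5]
grip_width: 0.037
```

Run:
```python
from lidfit import *
im,P,q,n=lidfit("scene",(.574,-.1115))
s=r.state(); print(s['tool_pos'],s['force'],s['torque'],s['grip_width'])
```

```text
scene n 2596 tilt 6.6 normal [ 0.094 -0.068  0.993] mean [ 0.5834 -0.1164  0.0895] z [0.08  0.099]
[ 0.52639737 -0.07360753  0.1242947 ] [ 0.06083949  0.50697514 -1.0383576 ] [ 0.04197932  0.03146604 -0.02614954] 0.0372554698623902
```

Call:
play_rows:
  offset:
    - [0,0,0]
    - [0,0,0]
  twist: [0,0]
  jaw: [38,38]

```text
time_s: 8.65
tool_pos: [0.5263, -0.0736, 0.1242]
tcp_rot: [0.0, 0.336, 0.942, 0.0]
force: [0.6, 1.3, -2.2]
grip_width: 0.0383
```

Run:
```python
from lidfit import *
im,P,q,n=lidfit("scene",(.574,-.1115))
s=r.state(); print(s['tool_pos'],s['force'],s['torque'],s['grip_width'])
```

```text
scene n 2607 tilt 6.6 normal [ 0.091 -0.069  0.993] mean [ 0.5832 -0.1165  0.0897] z [0.08  0.099]
[ 0.5262964  -0.07355856  0.12420279] [-0.17934312  1.18927373 -1.02395793] [0.03934539 0.03861854 0.03291178] 0.03832674031540304
```

Call:
play_rows:
  offset:
    - [0,0,0]
    - [0,0,0]
  twist: [0,0]
  jaw: [38.6,38.6]

```text
time_s: 8.95
tool_pos: [0.5263, -0.0736, 0.1242]
tcp_rot: [-0.0, 0.336, 0.942, 0.0]
force: [0.4, -0.4, -1.5]
grip_width: 0.0387
```

Run:
```python
from lidfit import *
im,P,q,n=lidfit("scene",(.574,-.1115))
s=r.state(); print(s['tool_pos'],s['force'],s['torque'],s['grip_width'])
```

```text
scene n 2607 tilt 6.5 normal [ 0.092 -0.066  0.994] mean [ 0.5829 -0.1159  0.0899] z [0.08  0.099]
[ 0.52633406 -0.07356612  0.12419495] [ 0.17528475 -0.11604286 -1.69052405] [ 0.06166235 -0.00816995 -0.05303779] 0.03882731585006544
```

Call:
play_rows:
  offset:
    - [0,0,0]
    - [0,0,0]
  twist: [0,0]
  jaw: [39,39]

```text
time_s: 9.25
tool_pos: [0.5263, -0.0735, 0.1242]
tcp_rot: [0.0, 0.336, 0.942, 0.0]
force: [-0.0, 0.4, -1.3]
grip_width: 0.039
```

Run:
```python
from lidfit import *
im,P,q,n=lidfit("scene",(.574,-.1115))
s=r.state(); print(s['tool_pos'],s['force'],s['torque'],s['grip_width'])
```

```text
scene n 2609 tilt 11.3 normal [ 0.155 -0.119  0.981] mean [ 0.5808 -0.1137  0.0843] z [0.069 0.099]
[ 0.52632516 -0.07356734  0.12419138] [ 0.62995774  0.77983363 -2.15027453] [ 0.07272904 -0.00066322 -0.03597825] 0.038869862074098656
```

At 39 mm the lid pivots cleanly: tilt is 11.3°, the tab has not slipped, and the back edge is down on the rim. I'll raise a bit more at this easy grip.

Call:
play_rows:
  offset:
    - [-0.05,0,-0.13]
    - [-0.06,0,-0.13]
    - [0,0,0]
    - [0,0,0]
  twist: [0,0,0,0]
  jaw: [39,39,39,39]

```text
time_s: 9.8
tool_pos: [0.5297, -0.0764, 0.1346]
tcp_rot: [0.0, 0.336, 0.942, 0.0]
force: [-0.1, -0.1, -1.7]
grip_width: 0.039
```

Run:
```python
from lidfit import *
im,P,q,n=lidfit("scene",(.574,-.1115))
cv2.imwrite("pics/a5.png",cv2.resize(im[170:320,220:420],(800,600),interpolation=cv2.INTER_CUBIC))
s=r.state(); print(s['tool_pos'],s['force'],s['torque'],s['grip_width'])
```

```text
scene n 2599 tilt 15.9 normal [ 0.214 -0.17   0.962] mean [ 0.5807 -0.1142  0.0894] z [0.069 0.11 ]
[ 0.52963513 -0.0763361   0.13455585] [-0.26338637  0.31982069 -1.37689065] [ 0.12423069 -0.01613116  0.01037591] 0.03904394234796237
```

View pics/a5.png

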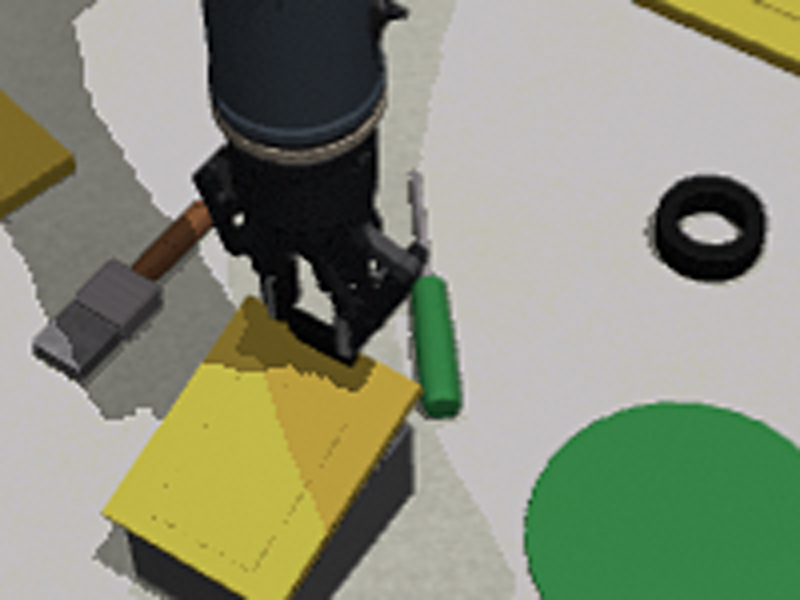

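Tilt is 15.9° with the back edge on the rim (plate low edge still about 0.07), so step 1 looks met. I'll grip firmly and lift clear.

Call:
play_rows:
  offset:
    - [0,0,0]
    - [0,0,0]
    - [0,0,-0.4]
    - [0,0,-0.6]
    - [0,0,-0.6]
  twist: [0,0,0,0,0]
  jaw: [36,30,30,30,30]

```text
time_s: 10.48
tool_pos: [0.5297, -0.0761, 0.2003]
tcp_rot: [0.0, 0.335, 0.942, 0.0]
force: [-0.0, 0.2, -0.9]
grip_width: 0.0357
```

Call:
play_rows:
  offset:
    - [0.5,0.7,0]
    - [0.7,1,0]
    - [0.7,1,0]
    - [0.7,1,0]
    - [0.6,0.9,0]
  twist: [0,0,0,0,0]
  jaw: [30,30,30,30,30]

```text
time_s: 11.1
tool_pos: [0.5468, 0.1493, 0.1999]
tcp_rot: [0.0, 0.335, 0.942, 0.0]
force: [0.1, -0.3, -1.5]
grip_width: 0.0356
```

Call:
play_rows:
  offset:
    - [0.3,0.45,0]
    - [0,0,0]
    - [0,0,0]
  twist: [0,0,0]
  jaw: [30,30,30]

```text
time_s: 11.48
tool_pos: [0.549, 0.1676, 0.199]
tcp_rot: [0.0, 0.336, 0.942, -0.0]
force: [0.3, 0.2, -1.8]
grip_width: 0.0354
```

Run:
```python
from lidfit import *
im,P,q,n=lidfit("scene",(.603,.127))
cv2.imwrite("pics/a6.png",cv2.resize(im[150:360,230:510],(800,600),interpolation=cv2.INTER_CUBIC))
s=r.state(); print(s['tool_pos'],s['force'],s['torque'],s['grip_width'])
```

```text
scene n 2195 tilt 18.1 normal [ 0.249 -0.185  0.951] mean [0.6065 0.1261 0.1496] z [0.13  0.173]
[0.54907508 0.16723129 0.19892881] [ 0.04934194  0.47334345 -1.65913145] [0.02018645 0.03277545 0.00497112] 0.03541100043266497
```

View pics/a6.png

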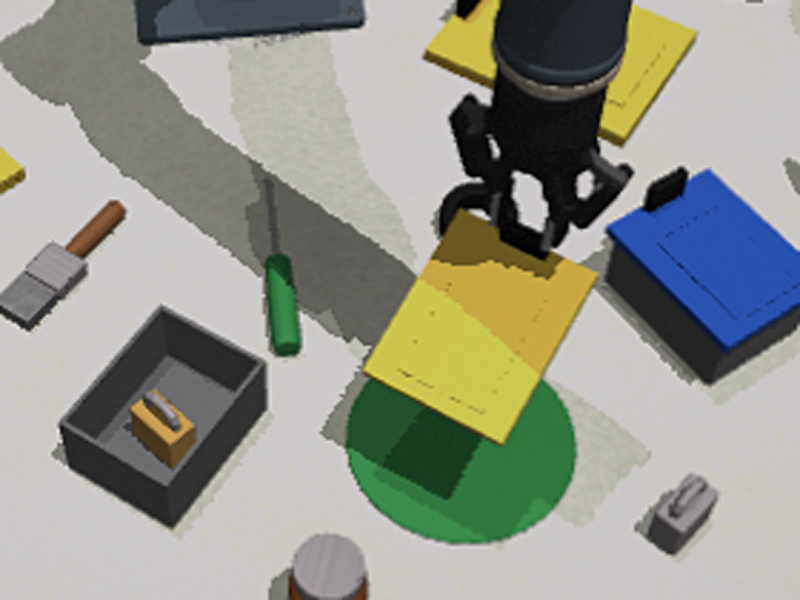

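The picture shows the lid held over the mat at 18° and the open tub with the brass padlock standing in it at crop (162,428). Lowering now, back edge first.

Call:
play_rows:
  offset:
    - [0,0,0.6]
    - [0,0,0.9]
    - [0,0,0.8]
    - [0,0,0.4]
    - [0,0,0.1]
  twist: [0,0,0,0,0]
  jaw: [30,30,30,30,30]

```text
time_s: 12.15
tool_pos: [0.5489, 0.1679, 0.0862]
tcp_rot: [-0.0, 0.336, 0.942, -0.0]
force: [-0.3, 0.2, -0.7]
grip_width: 0.0362
```

Call:
play_rows:
  offset:
    - [0.1,0,0.2]
    - [0.1,0,0.2]
    - [0.06,0,0.2]
    - [0,0,0]
  twist: [0,0,0,0]
  jaw: [30,30,30,30]

```text
time_s: 12.65
tool_pos: [0.5404, 0.1755, 0.0622]
tcp_rot: [-0.0, 0.335, 0.942, -0.0]
force: [-0.8, 0.5, -0.8]
grip_width: 0.0358
```

Run:
```python
from lidfit import *
im,P,q,n=lidfit("scene",(.603,.127),lo=-.01)
s=r.state(); print(s['tool_pos'],s['force'],s['torque'],s['grip_width'])
```

```text
scene n 1749 tilt 10.5 normal [ 0.138 -0.119  0.983] mean [0.5996 0.1295 0.0225] z [0.01  0.037]
[0.54073986 0.17546968 0.06252775] [-0.31263954  0.09271497 -0.03837759] [ 0.04942964  0.08082429 -0.04516649] 0.03580757014442119
```

Call:
play_rows:
  offset:
    - [0.02,0,0.2]
    - [0,0,0.2]
    - [0,0,0.1]
    - [0,0,0.08]
    - [0,0,0]
  twist: [0,0,0,0,0]
  jaw: [30,30,30,30,30]

```text
time_s: 13.32
tool_pos: [0.5402, 0.1756, 0.0392]
tcp_rot: [-0.0, 0.336, 0.942, -0.0]
force: [-0.6, -0.6, -0.1]
grip_width: 0.0357
```

Run:
```python
from lidfit import *
im,P,q,n=lidfit("scene",(.603,.127),lo=-.01); print(rect(q))
cv2.imwrite("pics/a7.png",cv2.resize(im[150:360,230:510],(800,600),interpolation=cv2.INTER_CUBIC))
s=r.state(); print(s['tool_pos'],s['force'],s['torque'],s['grip_width'])
```

```text
scene n 1570 tilt 1.3 normal [ 0.009 -0.022  1.   ] mean [0.6026 0.1246 0.012 ] z [0.008 0.015]
(array([596.4, 131. ]), array([117.5, 150.6]), 50.8)
[0.5403023  0.17566817 0.03938101] [-0.16685108  1.87792293  0.69900956] [-0.07142966  0.02120421 -0.03166834] 0.035297219083476904
```

View pics/a7.png

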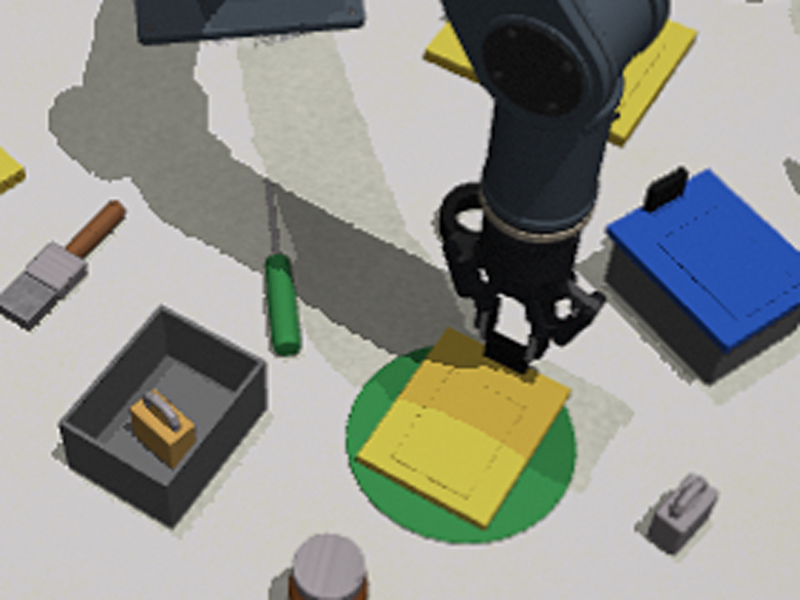

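The lid lies flat within 1.3°, about 9 mm from the mat centre and still held. A last nudge down, a hold, then release.

Call:
play_rows:
  offset:
    - [0,0,0.04]
    - [0,0,0]
    - [0,0,0]
    - [0,0,0]
    - [0,0,0]
  twist: [0,0,0,0,0]
  jaw: [30,30,35,37,38]

```text
time_s: 14.0
tool_pos: [0.5405, 0.1758, 0.0382]
tcp_rot: [0.0, 0.336, 0.942, 0.0]
force: [-1.0, -0.1, 5.3]
grip_width: 0.0378
```

Run:
```python
from lidfit import *
im,P,q,n=lidfit("scene",(.603,.127),lo=-.01); print(rect(q))
s=r.state(); print(s['tool_pos'],s['force'],s['torque'],s['grip_width'])
```

```text
scene n 1621 tilt 1.7 normal [ 0.014 -0.026  1.   ] mean [0.6084 0.1223 0.0118] z [0.008 0.015]
(array([597.7, 130.5]), array([118.3, 147.8]), 50.9)
[0.54049745 0.17581208 0.03813809] [-1.21876106 -0.91128844  6.9259878 ] [-0.0984563   0.2031883   0.00041683] 0.03804895205232976
```

Call:
play_rows:
  offset:
    - [0,0,0]
    - [0,0,0]
    - [0,0,0]
    - [0,0,-0.4]
    - [0,0,-1]
  twist: [0,0,0,0,0]
  jaw: [40,48,60,60,60]

```text
time_s: 14.68
tool_pos: [0.5393, 0.1754, 0.0939]
tcp_rot: [-0.001, 0.335, 0.942, -0.001]
force: [0.3, -0.4, -0.4]
grip_width: 0.0598
```

Call:
play_rows:
  offset:
    - [0,0,-1]
    - [0,0,-1]
    - [0,0,-0.8]
    - [0,0,0]
  twist: [0,0,0,0]
  jaw: [60,60,60,60]

```text
time_s: 15.18
tool_pos: [0.5414, 0.1766, 0.2094]
tcp_rot: [0.002, 0.336, 0.942, 0.002]
force: [0.3, 0.1, 0.4]
grip_width: 0.06
```

Run:
```python
from lidfit import *
im,P,q,n=lidfit("scene",(.603,.127),lo=-.01); print(rect(q))
it,Pt,q,n=lidfit("top",(.603,.127),lo=-.01); print(rect(q))
cv2.imwrite("pics/a8.png",np.hstack([cv2.resize(im[230:350,220:440],(400,300)),cv2.resize(it[90:270,220:460],(400,300))]))
for c,PP,i in(("scene",P,im),("top",Pt,it)):
    for o in eyes.outline_of(c,"padlock"):
        Q=PP[o['region']];Q=Q[~np.isnan(Q[:,0])]
        print(c,round(o['p'],2),np.round(o['rect']),np.median(Q,0).round(3),rect(Q),np.percentile(Q[:,2],[2,98]).round(3))
    hsv=cv2.cvtColor(i,cv2.COLOR_BGR2HSV)
    near=(np.hypot(PP[...,0]-.574,PP[...,1]+.1115)<.07)
    b=near&(hsv[...,1]>90)&(hsv[...,0]<30)
    Q=PP[b]; print(c,'brass',len(Q),np.percentile(Q[:,2],[5,50,95]).round(3))
    T=Q[abs(Q[:,2]-.046)<.006]; print('  top face',len(T),T.mean(0).round(4),rect(T))
    sh=near&(PP[...,2]>.052)&(hsv[...,1]<60)&(np.hypot(PP[...,0]-.575,PP[...,1]+.11)<.04); T=PP[sh]
    if len(T)>3: print('  shackle',len(T),T.mean(0).round(4),rect(T),T[:,2].max())
s=r.state(); print(s['tool_pos'],s['time_s'])
```

```text
scene n 1276 tilt 0.8 normal [0.011 0.01  1.   ] mean [0.6025 0.1328 0.0118] z [0.009 0.015]
(array([598.8, 136. ]), array([ 70.7, 164.4]), 40.2)
top n 154 tilt 81.9 normal [ 0.761 -0.633  0.142] mean [0.6417 0.0918 0.0163] z [0.009 0.019]
(array([625.7,  91.5]), array([ 93.9, 107.5]), 87.8)
scene 0.91 [278. 288. 296. 317.] [ 0.591 -0.113  0.041] (array([ 581.8, -107.9]), array([110. ,  47.8]), 28.1) [0.002 0.065]
scene brass 311 [0.01  0.04  0.046]
  top face 152 [ 0.5874 -0.114   0.0433] (array([ 584. , -113.9]), array([49.8, 28.1]), 37.7)
  shackle 52 [ 0.5857 -0.1127  0.0603] (array([ 583.7, -113.4]), array([37.4,  7.5]), 39.0) 0.06848477233374042
top 0.58 [348. 176. 371. 203.] [ 0.575 -0.113  0.045] (array([ 580.3, -115.1]), array([51.7, 31.4]), 40.3) [0.004 0.067]
top brass 254 [0.028 0.045 0.049]
  top face 202 [ 0.578  -0.1135  0.0452] (array([ 580. , -114.1]), array([50.2, 28.5]), 37.6)
  shackle 57 [ 0.5792 -0.1146  0.0634] (array([ 579.5, -114.8]), array([35.7,  7.9]), 38.0) 0.07147096238763123
[0.53972849 0.17540495 0.20522795] 15.375
```

View pics/a8.png

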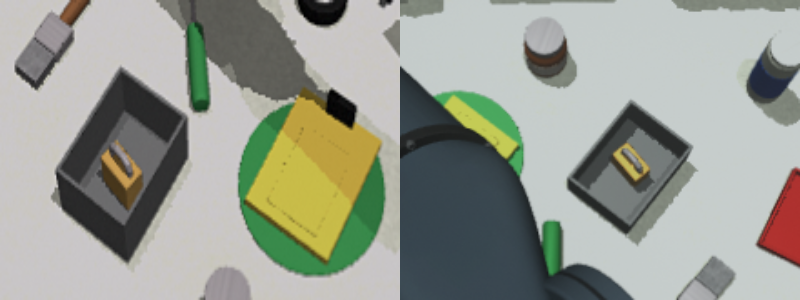

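The lid is on the mat, released, and flat at 0.8°. The padlock fits agree: centre (0.581, -0.114), width axis at 38°, body top 0.045 against an expected 0.046, shackle top about 0.068. I'll take it by the body across its 28 mm thickness, with the jaws at 128°/-52°.

Call:
play_rows:
  offset:
    - [-0.9,-0.83,0]
    - [-0.9,-0.83,0]
    - [-0.9,-0.83,0]
    - [-0.9,-0.83,0]
    - [-0.9,-0.83,0]
  twist: [0,0,0,0,0]
  jaw: [50,50,50,50,50]

```text
time_s: 16.0
tool_pos: [0.5743, -0.0682, 0.2048]
tcp_rot: [-0.001, 0.335, 0.942, -0.0]
force: [0.5, 0.4, 0.1]
grip_width: 0.0499
```

Call:
play_rows:
  offset:
    - [-0.85,-0.83,0]
    - [0,0,0]
    - [0,0,0]
    - [0,0,0]
    - [0,0,0]
  twist: [0,1,1,1,1]
  jaw: [50,50,50,50,50]

```text
time_s: 16.62
tool_pos: [0.5796, -0.1138, 0.2047]
tcp_rot: [-0.001, 0.584, 0.812, -0.0]
force: [0.7, 0.6, 0.4]
grip_width: 0.0497
```

Call:
play_rows:
  offset:
    - [0,0,0]
    - [0,0,0]
    - [0,0,0]
    - [0,0,0]
    - [0,0,0]
  twist: [1,1,1,1,1]
  jaw: [50,50,50,50,50]

```text
time_s: 17.25
tool_pos: [0.5796, -0.1137, 0.2047]
tcp_rot: [-0.001, 0.826, 0.563, -0.001]
force: [0.7, 0.8, -0.3]
grip_width: 0.05
```

Call:
play_rows:
  offset:
    - [0,0,0]
    - [0,0,0]
    - [0,0,0]
    - [0,0,0]
    - [0,0,0]
  twist: [1,1,1,0.88,0]
  jaw: [50,50,50,50,50]

```text
time_s: 17.88
tool_pos: [0.5797, -0.1136, 0.2048]
tcp_rot: [-0.0, 0.946, 0.324, -0.001]
force: [0.6, -0.1, 0.4]
grip_width: 0.0498
```

Run:
```python
from h import *
s=r.state(); w,x,y,z=s['tcp_rot']; print(s['tool_pos'],s['tcp_rot'],'xang',np.degrees(2*np.arctan2(y,x)),s['joint_positions'])
a=2*np.arctan2(y,x); X=np.array([np.cos(a),np.sin(a)]);Y=np.array([np.sin(a),-np.cos(a)])
d=np.array([.581,-.114])-s['tool_pos'][:2]; print('units',d@X/.04,d@Y/.04,(s['tool_pos'][2]-.035)/.04)
```

```text
[ 0.57969044 -0.11356952  0.20484976] [-3.35400689e-04  9.46037480e-01  3.24055859e-01 -8.79804560e-04] xang 37.816786038273754 [ 0.17180214  0.47330277 -0.08780747  1.70001302  0.04853873  0.97227118
 -0.84460095]
units 0.019264330730793266 0.028575272161087555 4.246243885535803
```

Call:
play_rows:
  offset:
    - [0.02,0.03,0.8]
    - [0,0,1]
    - [0,0,0.9]
    - [0,0,0]
    - [0,0,0]
  twist: [0,0,0,0,0]
  jaw: [50,50,50,50,50]

```text
time_s: 18.5
tool_pos: [0.5821, -0.1144, 0.0987]
tcp_rot: [0.0, 0.946, 0.324, 0.0]
force: [-0.1, -0.2, 1.0]
grip_width: 0.05
```

Run:
```python
from h import *
im,d=eyes.grab_frame("scene")
cv2.imwrite("pics/a9.png",cv2.resize(im[220:350,210:380],(784,600),interpolation=cv2.INTER_CUBIC)); s=r.state(); print(s['tool_pos'],s['force'])
```

```text
[ 0.58240878 -0.11446921  0.09920735] [ 0.05216288 -0.23255818 -0.45466993]
```

View pics/a9.png

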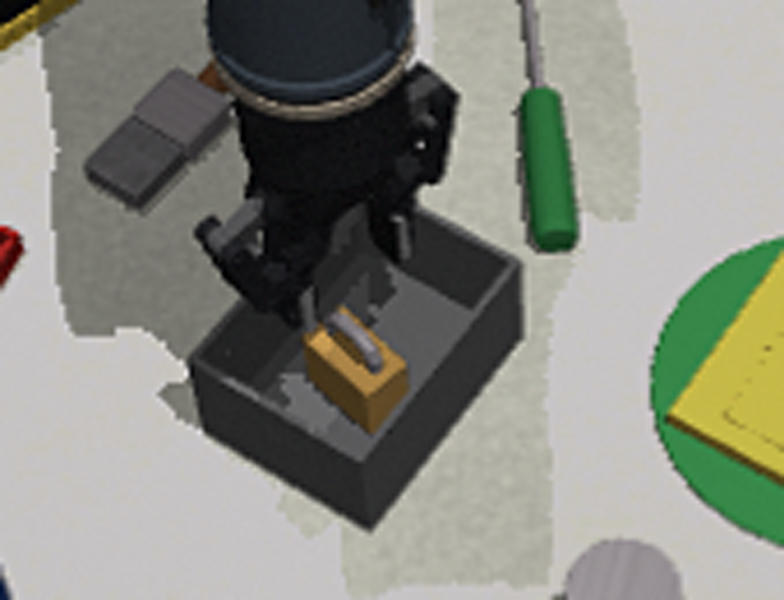

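The fingers are on either side of the padlock, near (305,310) and (400,240), with room inside the tub walls. Descending and gripping.

Call:
play_rows:
  offset:
    - [-0.03,0,0.5]
    - [0,0,0.5]
    - [0,0,0.4]
    - [0,0,0.17]
    - [0,0,0]
  twist: [0,0,0,0,0]
  jaw: [50,50,50,50,50]

```text
time_s: 19.18
tool_pos: [0.5807, -0.1151, 0.0351]
tcp_rot: [-0.0, 0.946, 0.324, -0.0]
force: [-0.1, 0.5, 0.4]
grip_width: 0.05
```

Call:
play_rows:
  offset:
    - [0,0,0]
    - [0,0,0]
    - [0,0,0]
    - [0,0,0]
    - [0,0,0]
  twist: [0,0,0,0,0]
  jaw: [34,24,18,18,18]

```text
time_s: 19.8
tool_pos: [0.5811, -0.1152, 0.036]
tcp_rot: [0.0, 0.946, 0.323, 0.001]
force: [-0.9, 0.8, 5.7]
grip_width: 0.0261
```

Call:
play_rows:
  offset:
    - [0,0,-0.4]
    - [0,0,-0.7]
    - [0,0,-0.9]
    - [0,0,-0.9]
    - [0,0,-0.4]
  twist: [0,0,0,0,0]
  jaw: [18,18,18,18,18]

```text
time_s: 20.42
tool_pos: [0.5813, -0.1152, 0.1697]
tcp_rot: [0.001, 0.946, 0.323, 0.001]
force: [0.9, -0.4, -3.5]
grip_width: 0.0263
```

Call:
play_rows:
  offset:
    - [-0.6,0.4,0]
    - [-0.95,0.63,0]
    - [-0.95,0.63,0]
    - [-0.95,0.63,0]
    - [-0.95,0.63,0]
  twist: [0,0,0,0,0]
  jaw: [18,18,18,18,18]

```text
time_s: 21.05
tool_pos: [0.5119, -0.3162, 0.1665]
tcp_rot: [-0.0, 0.946, 0.324, -0.0]
force: [1.1, 0.2, -3.6]
grip_width: 0.0259
```

Call:
play_rows:
  offset:
    - [-0.8,0.5,0]
    - [-0.37,0.26,0]
    - [0,0,0]
    - [0,0,0]
  twist: [0,0,0,0]
  jaw: [18,18,18,18]

```text
time_s: 21.55
tool_pos: [0.4954, -0.3658, 0.1668]
tcp_rot: [-0.001, 0.946, 0.325, 0.0]
force: [0.8, 0.5, -3.0]
grip_width: 0.0259
```

Run:
```python
from h import *
im,d=eyes.grab_frame("scene"); it,dt=eyes.grab_frame("top")
cv2.imwrite("pics/b1.png",np.hstack([cv2.resize(im[180:330,120:320],(400,300),interpolation=cv2.INTER_CUBIC),cv2.resize(it[120:300,380:620],(400,300))])); s=r.state(); print(s['tool_pos'],s['force'],s['grip_width'],s['time_s'])
```

```text
[ 0.49550022 -0.36591477  0.1669381 ] [-0.10345994 -1.39553638 -4.10660271] 0.025970346790476623 21.65
```

View pics/b1.png

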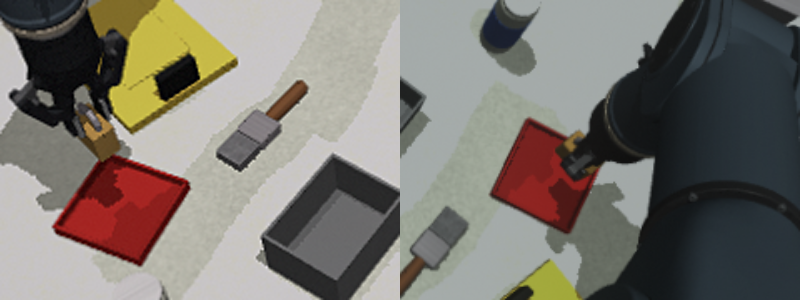

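The padlock is held upright over the tray. Lowering.

Call:
play_rows:
  offset:
    - [0,0,0.6]
    - [0,0,1]
    - [0,0,0.9]
    - [0,0,0.5]
    - [0,0,0.1]
  twist: [0,0,0,0,0]
  jaw: [18,18,18,18,18]

```text
time_s: 22.28
tool_pos: [0.4945, -0.3663, 0.0418]
tcp_rot: [-0.001, 0.946, 0.324, -0.001]
force: [-0.5, 0.6, -2.5]
grip_width: 0.0262
```

Call:
play_rows:
  offset:
    - [0,0,0.07]
    - [0,0,0.05]
    - [0,0,0]
    - [0,0,0]
  twist: [0,0,0,0]
  jaw: [18,18,18,18]

```text
time_s: 22.78
tool_pos: [0.4947, -0.368, 0.0387]
tcp_rot: [0.0, 0.946, 0.323, 0.0]
force: [0.5, -0.1, -3.0]
grip_width: 0.0254
```

Run:
```python
from h import *
im,d=eyes.grab_frame("scene")
cv2.imwrite("pics/b2.png",cv2.resize(im[180:330,80:280],(800,600),interpolation=cv2.INTER_CUBIC)); s=r.state(); print(s['tool_pos'],s['force'],s['grip_width'],s['time_s'])
```

```text
[ 0.49466792 -0.36800658  0.03859716] [ 0.27937961  0.18202118 -3.63655143] 0.026044857282212452 22.825
```

View pics/b2.png

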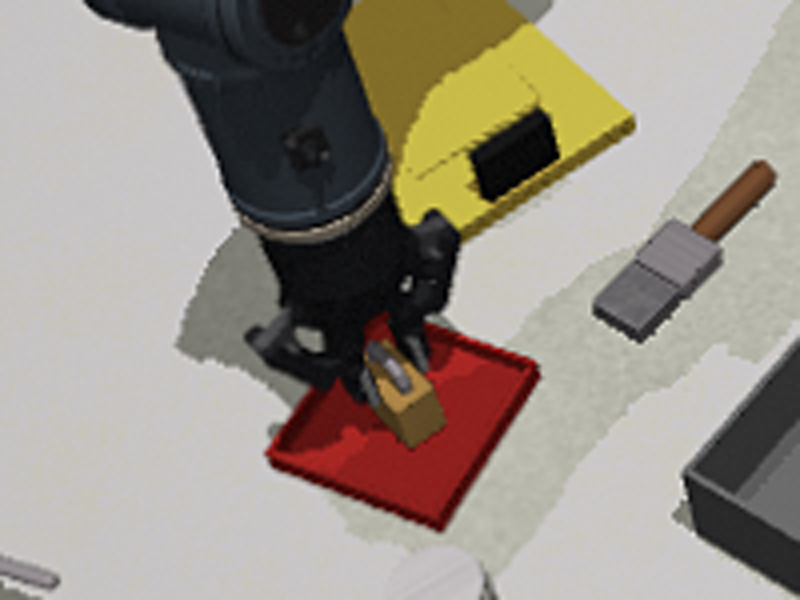

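Still carrying 3.6 N at z = 0.0386, so it is not yet down. I'll go on in 1 mm steps.

Call:
play_rows:
  offset:
    - [0,0,0.03]
    - [0,0,0.03]
    - [0,0,0]
  twist: [0,0,0]
  jaw: [18,18,18]

```text
time_s: 23.2
tool_pos: [0.4945, -0.3679, 0.036]
tcp_rot: [0.0, 0.946, 0.323, 0.0]
force: [-1.5, 1.7, 2.3]
grip_width: 0.0261
```

Call:
play_rows:
  offset:
    - [0,0,0.02]
    - [0,0,0.02]
    - [0,0,0]
  twist: [0,0,0]
  jaw: [18,18,18]

```text
time_s: 23.58
tool_pos: [0.4945, -0.368, 0.0359]
tcp_rot: [0.0, 0.946, 0.323, 0.0]
force: [-6.2, 3.1, 19.1]
grip_width: 0.0262
```

It's resting on the floor now: force went from -3.6 to +19 N while z stayed at 0.036. Back off slightly, ease the jaws, release and rise.

Call:
play_rows:
  offset:
    - [0,0,-0.03]
    - [0,0,0]
    - [0,0,0]
    - [0,0,0]
    - [0,0,0]
  twist: [0,0,0,0,0]
  jaw: [18,18,26,28,34]

```text
time_s: 24.2
tool_pos: [0.4948, -0.368, 0.0353]
tcp_rot: [0.0, 0.946, 0.324, 0.0]
force: [-0.6, 0.1, -0.1]
grip_width: 0.0343
```

Call:
play_rows:
  offset:
    - [0,0,0]
    - [0,0,-0.4]
    - [0,0,-0.9]
    - [0,0,-1]
    - [0,0,-1]
  twist: [0,0,0,0,0]
  jaw: [44,46,46,46,46]

```text
time_s: 24.82
tool_pos: [0.4945, -0.3679, 0.1698]
tcp_rot: [0.0, 0.946, 0.323, 0.0]
force: [1.4, -1.5, -0.5]
grip_width: 0.0457
```

Call:
play_rows:
  offset:
    - [-1,0,-0.6]
    - [-1,0,0]
    - [-1,0,0]
    - [0,0,0]
    - [0,0,0]
  twist: [0,0,0,0,0]
  jaw: [46,46,46,46,46]

```text
time_s: 25.45
tool_pos: [0.4002, -0.441, 0.1922]
tcp_rot: [0.0, 0.946, 0.324, 0.001]
force: [0.5, -0.5, -0.3]
grip_width: 0.0461
```

Run:
```python
from lidfit import *
im,P,q,n=lidfit("scene",(.603,.127),lo=-.01); print(rect(q))
it,Pt,q,n=lidfit("top",(.603,.127),lo=-.01); print(rect(q))
cv2.imwrite("pics/c_s.png",im);cv2.imwrite("pics/c_t.png",it)
for c,PP,i in(("scene",P,im),("top",Pt,it)):
    hsv=cv2.cvtColor(i,cv2.COLOR_BGR2HSV)
    near=np.hypot(PP[...,0]-.496,PP[...,1]+.367)<.05
    T=PP[near&(abs(PP[...,2]-.045)<.007)&(hsv[...,1]>90)]; print(c,'lock top',len(T),T.mean(0).round(4),rect(T))
    T=PP[near&(PP[...,2]>.054)&(hsv[...,1]<70)]; print(c,' shackle',len(T),T.mean(0).round(4),rect(T),T[:,2].max()) if len(T)>3 else 0
    for l in("other_lid","can","jar","steel_padlock","screwdriver","tape","brush"):
        o=eyes.outline_of(c,l)
        if o: print('  ',l,round(o[0]['p'],2),np.round(o[0]['rect']))
s=r.state(); print(s['tool_pos'],s['force'],s['time_s'])
```

```text
scene n 2187 tilt 0.2 normal [0.003 0.002 1.   ] mean [0.6001 0.1303 0.0116] z [0.009 0.014]
(array([596.5, 131.4]), array([117.5, 153.1]), 51.4)
top n 2508 tilt 0.2 normal [-0.001  0.003  1.   ] mean [0.5948 0.1285 0.0136] z [0.011 0.016]
(array([593.3, 131.3]), array([118.6, 148.2]), 51.0)
scene lock top 159 [ 0.5015 -0.3657  0.043 ] (array([ 498. , -367.1]), array([52.1, 28.5]), 38.8)
scene  shackle 39 [ 0.4987 -0.3653  0.0619] (array([ 497.6, -366.3]), array([32.7,  8. ]), 39.5) 0.06644717959925878
   other_lid 0.9 [439. 208. 520. 272.]
   can 0.73 [385. 214. 410. 241.]
   jar 0.59 [331. 336. 360. 378.]
   steel_padlock 0.81 [458. 315. 480. 341.]
   screwdriver 0.67 [324. 212. 335. 274.]
   tape 0.84 [384. 216. 410. 239.]
   brush 0.97 [228. 220. 276. 270.]
top lock top 217 [ 0.4928 -0.3637  0.0452] (array([ 494.3, -367.3]), array([51. , 31.3]), 38.1)
top  shackle 56 [ 0.494  -0.3662  0.0641] (array([ 494.7, -367. ]), array([37.4,  8.7]), 37.7) 0.06925920751433354
   other_lid 0.72 [109. 187. 181. 268.]
   can 0.7 [426. 109. 465. 153.]
   jar 0.74 [146. 198. 185. 268.]
   steel_padlock 0.67 [174. 129. 200. 158.]
   screwdriver 0.86 [305. 226. 316. 291.]
   tape 0.8 [211. 263. 246. 292.]
   brush 0.62 [369. 246. 420. 304.]
[ 0.39961903 -0.44134697  0.19140686] [ 0.17274324  0.91001668 -0.61751544] 26.25
```

View pics/c_s.png

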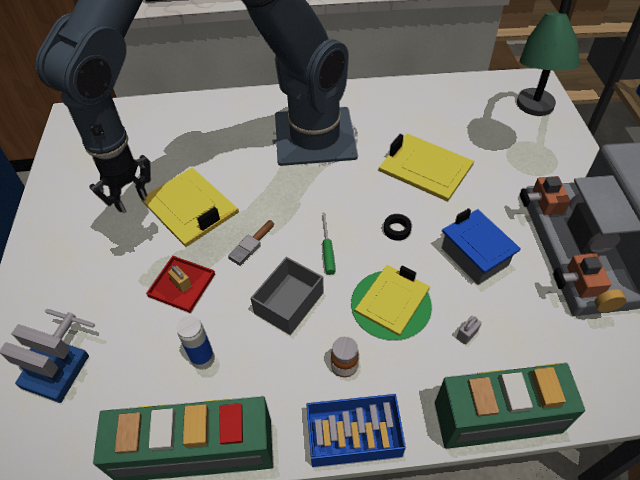

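View pics/c_t.png

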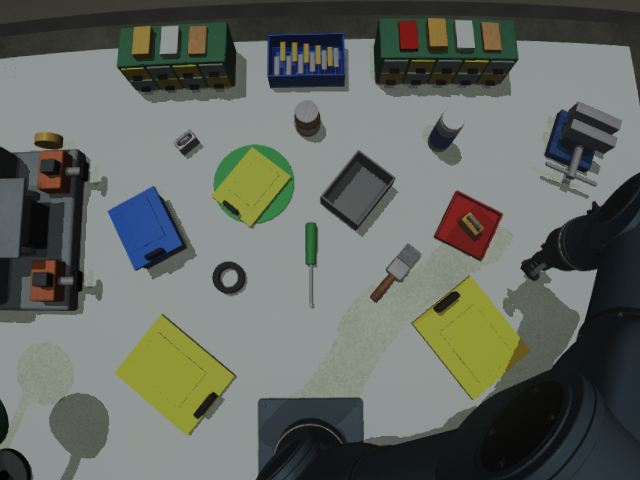

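Both pictures show the lid flat on the mat at scene (393,300) / top (253,187) and the padlock standing in the tray at scene (178,277) / top (470,223). The other things look unmoved and the gripper is clear. Handing in.

```bash
python3 -c "
from cell import r
print(r.job_done())"
```

```text
the job is handed in; nothing more can be done
None
```

I finished the job and handed it in at about 26 s of the 70 s allowed; the interface gave no verdict.

- **Lid:** I gripped the yellow lid by the 40 mm width of its tab. On the first lift the firm grip held the lid, so it rose with only 6.8° of tilt and its far edge about 13 mm off the rim. I lowered it a little and eased the jaws to 39 mm so it pivoted, reaching 15.9° with the far edge on the rim. I then carried it over and set it down flat on the mat while still held.
- **Padlock:** I lifted the brass padlock by its body and lowered it onto the tray floor, where the force confirmed contact (peak 19 N) before I let go.

Last checks, from both cameras:
- **Lid:** its tilt is 0.2° and its centre is about 9 to 11 mm from the mat's.
- **Padlock:** it stands upright within 2 mm of the tray centre, with its body top at the expected height.
- **Other things:** the blue lid, jar, can, steel padlock, screwdriver, tape and brush look where they started in the pictures. The networks mislabelled the can in the scene view and the jar in the top view, so for those two I went by the pictures.
- **Cameras:** they disagreed with each other by about 2 to 4 mm in x and about 2 mm in z, well inside the tolerances.

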